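# Set up the fudge portion guide

## Robot

A 7-joint arm with a two-finger parallel gripper is mounted at the origin on the work surface. World frame = base frame: x ahead of the robot, y to its left, z up, the work surface at z = 0. Lengths are in m, angles in rad, forces in N, time in s.
With the tool pointing down it reaches from about 0.425 to 0.875 m from the base axis. Payload 8.4 kg.
Tool frame: the origin (TCP) lies midway between the tips of the shut fingers; the grasp point (between the pads) lies 19 mm behind it; z points along the fingers, x is the direction in which the jaws open and shut, and the axes are right-handed (so a half turn about z gives the same grasp; the last joint's range is limited). The gripper opens to 85 mm and grips with 20 to 120 N. Pads are 22 mm wide; open, the fingers measure 114 mm over their backs; the gripper's body (76 mm by 85 mm) begins 54 mm behind the grasp point. The pads swing forward as they close: fully open they stand 13 mm farther back than shut.
Start: joints at [1.025, 0.333, 0.04, 1.465, -0.013, 1.343, -0.059], TCP at [0.281, -0.586, 0.231] pointing down, gripper open.
Joint ranges: [-2.58, 2.58], [-0.38, 2.09], [-1.3, 1.39], [0.25, 2.4], [-1.5, 4.64], [0.08, 2.09], [-2.65, 2.65]. Speed limits (rad/s): [2.22, 2.22, 2.79, 2.79, 3.14, 3.14, 3.14].

## Interface

Orientations are given as a unit quaternion [x, y, z, w].
In Python, from bench import arm gives the robot as it stands.
- The arm moves only by the shell command python3 -m creep 'ROWS' [FORCE]. ROWS is JSON, a list of rows, each an object with "delta_pos": the shift along the tool's x, y, z in m, a list of three; "rotation": the turn, a rotation vector about the tool's x, y, z in rad, a list of three; "fingers": the finger opening in m, from 0 to 0.0854. In form: [{"delta_pos": [tx, ty, tz], "rotation": [rx, ry, rz], "fingers": fingers}, ...]. A call has 1 to 12 rows; each row shifts and turns the pose as measured when the row begins, along the tool's axes as they then stand; what a row does not reach is not made up. A row lasts 1/12 s, in which the tool goes at most 41.7 mm and 7.16 degrees, less where a joint would pass 70% of its speed; a pose out of reach is approached as far as the arm can. A call with a gripper value outside its range is refused whole. The fingers move at their own pace and stop on an object; FORCE is the grip in N (left out, the last holds). Time passes only in rows, so rows that do not move let the fingers close. It gives the time, the measured TCP pose, the force and the opening at its end, in the units of the state.
- arm.read_state(): the state, without advancing time (a new reading comes with each control period).
- arm.grab_frame(name): name is "scene" or "top" or "wrist"; returns a dict with "pixels" (480x640x3 uint8, blue, green, red), "vertical_fov" (degrees; the focal length in pixels is half the picture's height over the tangent of half this angle, whatever the lens; pixels are square), "cx", "cy" (the principal point, pixels), "xyz" and "rotation" of the camera in the world; the wrist camera has in their place "T_tool_cam" (4x4, takes a point from camera to tool coordinates, whose origin is the TCP and whose axes are the tool frame's). Camera axes: x right, y up, looking along -z (the intrinsics and any distortion apply to the point x, -y, -z); pixel columns grow to the right and rows downward; lengths in m; the calibration is good to about 2 mm. A picture is of the moment at which its call begins: read the wrist's pose just before it. There is no depth.
- arm.job_done(): hands the job in, once; it reports no verdict.
The state is a dict: "time": time; "joint_pos": joint angles; "qvel": joint speeds; "effort": joint torques, N m; "position": TCP position; "eef_rot": TCP orientation; "ft_force": force on the tool from outside, world axes, zero at the start; "ft_torque": the same for the moment, N m; "finger_gap": finger opening in m.
Only numpy, scipy, OpenCV 4.12 (cv2) and the standard library are available. Lean on these libraries where they do the work, as an engineer would, in place of code of your own. Each camera call takes 0.05 s, during which the arm holds its last target. There are 200 camera calls.

## Task

Get the portion guide ready at the fudge stall: move the small orange fudge loaf out of its wooden cradle and into the guide, flat on the bed over the blue pad, lying crosswise between the two steel cheeks with its cream side up, and set it down without dropping it. Set the black-knobbed stop lever in line with the red tab and let go. Do not shift the red tab, and leave the other things on the table where they stand.

Things in the scene. Friction and masses are not known exactly. Their poses are not given: they have to be found in the camera images.
- loaf: Loose loaf of orange fudge with a cream top, 60 (x) x 40 (y) x 36 high (z), about 0.11 kg. Origin: centre of its underside. In the cradle only its ends (60 apart) can be gripped; in the guide there is finger room only at its long sides (40 apart), so it must be put down on the way (on the white board, say) and gripped again the other way.
- cradle: Fixed wooden cradle, a channel along its x, open at both ends. Floor 58 (x) x 59 (y), 8 thick; two side walls 50 long, 6 thick, tops 52 above the table, 47 apart inside, higher than the loaf. Origin: underside centre. The loaf lies along its x.
- board: Fixed white plastic chopping board, 190 (x) x 140 (y), 8 thick, empty. Origin: underside centre.
- guide: Fixed portion guide. White base 230 (x, -110 to +120) x 110 (y), 20 thick; origin: its underside, on the centre line. Two steel cheeks along x (-105 to +75), inner faces 70 apart, 8 thick, tops 75 above the table. A shaft along y at x = 55, 85 above the table, carries paddle (57 long, hanging between the cheeks), lever and red tab; posts 110 high. White dial, radius 58, at y = -58.
- bed (a point): Point on the bed's top, at the centre of the blue pad (44 along x, 70 across) where the loaf goes: guide x = -60, y = 0, 20 above the table. Axes as the guide's: x along the cheeks, y across. The loaf's long side (its x) goes along this y.
- stop_lever (a joint): Angle of the stop lever about the shaft (the guide's y axis), rad: 0 upright, positive leans to the guide's +x (away from the loading end); range -0.65 to 0.65. It stays where it is left; takes about 2 N at the knob.
- lever_grip (a point): Centre of the lever's black knob: a cylinder along the guide's y, 30 long, 26 across, on a 10 thick rod, 130 from the shaft axis, at guide y = -85. Axes turn with the lever: z points along the lever from the shaft to the knob, y along the shaft.
- red_tab (a joint): Angle of the red tab about the same shaft, same sense and zero as the lever: the angle to which the lever must be set. Not to be moved.
- tab_tip (a point): Middle of the red tab's head (10 x 18 x 22), 76 from the shaft axis, at guide y = -70, beside the lever's rod. z points from the shaft to the head.
- ramekin_full: Bystander, loose: white round ramekin of brown nut butter, 90 across, 50 high. Origin: underside centre.
- ramekin_empty: Bystander, loose: empty white ramekin, 90 across, 50 high. Origin: underside centre.
- card: Bystander, loose: small brown framed price card on a foot, 60 wide, 66 high. Origin: underside centre.
- jar: Bystander, loose: amber glass jar with orange cap, 72 across, 100 high. Origin: underside centre.
- spreader: Bystander, loose: flat steel spreader with black handle, 220 long, 12 high, lying flat. Origin: underside centre, where handle and blade meet, blade to its +x.
- cup_stack: Bystander, loose: stack of white paper cups, 44 across at the foot, 60 at the top, 75 high. Origin: underside centre.

How it is judged:
At the end, for the whole second after the job is handed in: The loaf rests flat on the guide's bed, cream side up (within 0.1 rad), its centre within 18 mm along and 12 mm across of the blue pad's centre, its long side across the cheeks (within 0.2 rad); the lever stands within 0.08 rad (4.5 degrees) of the red tab; both at rest (x of loaf in the frame of bed between -0.018 and 0.018 m and y of loaf in the frame of bed between -0.012 and 0.012 m and z of loaf in the frame of bed between -0.004 and 0.004 m and angle between loaf's own z axis and vertical below 0.1 rad and angle between the x axis of loaf and the y axis of bed, either way round below 0.2 rad and linear speed of loaf below 0.02 m/s and angle between the z axis of lever_grip and the z axis of tab_tip, either way round below 0.08 rad and velocity of joint stop_lever between -0.05 and 0.05 rad/s); the robot touches nothing.
It fails at once if the loaf is dropped: it moves faster than 0.55 m/s while the fingers do not touch it (a fall of about 15 mm) (linear speed of loaf above 0.55 m/s and contact force between loaf and the fingers below 0.01 N).
It fails at once if the red tab is shifted by more than 4 mm (distance of tab_tip from where it was at the start of the episode above 0.004 m).
It fails at once if a bystander is moved by more than 30 mm (distance of any of ramekin_full, ramekin_empty, card, jar, spreader, cup_stack from where it was at the start of the episode above 0.03 m).
It also fails if it takes over 72 s, if anything falls off the work surface, if the arm or the gripper's body presses on something with over 40 N, if the wrist force passes 120 N, or if a joint passes its speed limit or range.

## Working session

There is one attempt and no reset: what is moved stays moved. The work goes in short steps, Python scripts to look and compute and a shell command to move; the robot and the scene stay as the last step left them, time stands still between calls to the robot, and variables do not carry over. Pictures are saved under pics/ and viewed, about 8 in all and at most 12, crops included, and the job is handed in when it is done.

```bash
mkdir -p pics; ls; python3 - <<'E'
from bench import arm
import cv2
print(arm.read_state())
for n in("scene","top"):
    f=arm.grab_frame(n); cv2.imwrite(f"pics/{n}0.png",f["pixels"]); print({k:v for k,v in f.items() if k!="pixels"})
E
```

```text
pics
{'time': 0.0, 'joint_pos': array([ 1.02480896,  0.33392946,  0.03990589,  1.46630138, -0.01338089,
        1.34330722, -0.05854098]), 'qvel': array([-3.70797848e-05,  4.45947713e-04,  7.78625471e-04, -1.17521536e-03,
        4.86250173e-04,  2.31837587e-03,  1.09834350e-04]), 'effort': array([-8.79270974e-04, -6.58571291e+01,  1.36447594e+00, -4.05561125e+01,
        1.66648789e-02,  1.27482286e-02,  7.25134623e-05]), 'position': array([ 0.28059053, -0.58579406,  0.230395  ]), 'eef_rot': array([ 8.46165816e-01, -5.32919043e-01, -7.46214828e-04, -3.85181556e-04]), 'ft_force': array([ 0.49463831,  0.11076048, -0.41356018]), 'ft_torque': array([-0.00604414, -0.03915207, -0.02591085]), 'finger_gap': 0.08566721995339216}
{'vertical_fov': 46.84336063035766, 'cx': 319.2618246984263, 'cy': 234.96333278297283, 'xyz': array([ 1.52695376, -0.22251445,  0.84167522]), 'rotation': array([0.35385361, 0.27755637, 0.54275144, 0.70934544])}
{'vertical_fov': 55.37516941051235, 'cx': 319.29339532554246, 'cy': 240.42811455686572, 'xyz': array([0.49526658, 0.01134469, 1.38653618]), 'rotation': array([ 0.02157638, -0.02529131, -0.70391605,  0.70950476])}
```

View pics/top0.png

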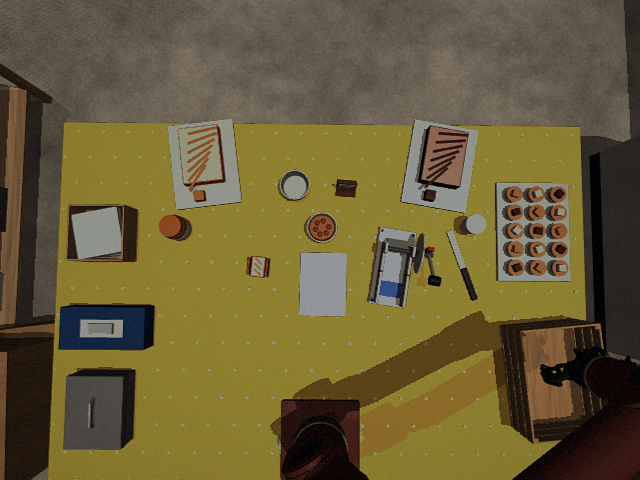

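View pics/scene0.png

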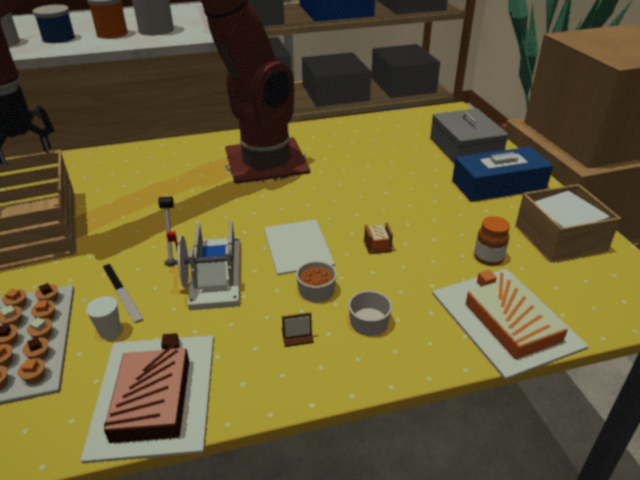

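Top view: loaf in its cradle ~(258,267), board ~(323,284), guide ~(393,270) with blue pad at (392,289), knob (434,281), red tab (431,250); the gripper is at the right by a crate. Scene view: lever ~(166,203), tab ~(172,236).

```bash
cat > h.py <<'E'
import numpy as np, cv2
from scipy.spatial.transform import Rotation as R
from bench import arm
def cam(name):
    s=arm.read_state(); f=arm.grab_frame(name)
    if name=="wrist":
        T=np.eye(4); T[:3,:3]=R.from_quat(s["eef_rot"]).as_matrix(); T[:3,3]=s["position"]
        T=T@np.array(f["T_tool_cam"]); f["o"],f["R"]=T[:3,3],T[:3,:3]
    else: f["o"],f["R"]=np.array(f["xyz"]),R.from_quat(f["rotation"]).as_matrix()
    f["f"]=240/np.tan(np.radians(f["vertical_fov"])/2)
    return f
def ray(f,uv):
    u,v=np.atleast_2d(np.asarray(uv,float)).T
    d=np.c_[(u-f["cx"])/f["f"],-(v-f["cy"])/f["f"],-np.ones(len(u))]
    return d@f["R"].T
def plane(f,uv,z):
    d=ray(f,uv); return f["o"]+d*((z-f["o"][2])/d[:,2])[:,None]
def proj(f,p):
    q=(np.atleast_2d(p)-f["o"])@f["R"]; return np.c_[f["cx"]-f["f"]*q[:,0]/q[:,2],f["cy"]+f["f"]*q[:,1]/q[:,2]]
def blob(f,lo,hi,box=None,k=0):
    """largest HSV blob -> (minAreaRect, area); box=(u0,v0,u1,v1)"""
    m=cv2.inRange(cv2.cvtColor(f["pixels"],cv2.COLOR_BGR2HSV),np.array(lo),np.array(hi))
    if box: w=np.zeros_like(m); w[box[1]:box[3],box[0]:box[2]]=255; m&=w
    c=sorted(cv2.findContours(m,0,2)[0],key=cv2.contourArea)
    return (cv2.minAreaRect(c[-1-k]),cv2.contourArea(c[-1-k])) if c else None
E
python3 - <<'E'
from h import *
t=cam("top"); s=cam("scene")
def show(n,f,lo,hi,box,z):
    b=blob(f,lo,hi,box)
    if not b: print(n,None);return
    print(n,np.round(b[0][0],1),np.round(b[0][1],1),round(b[0][2],1),b[1]); print("   c",plane(f,[b[0][0]],z).round(3), plane(f,cv2.boxPoints(b[0]),z).round(3).tolist())
show("board",t,(0,0,90),(180,80,255),(290,245,355,325),.008)
show("pad",t,(100,90,40),(130,255,255),(365,270,420,310),.02)
show("loaf/cradle",t,(0,80,20),(20,255,255),(240,250,280,285),.05)
show("cream",t,(0,0,120),(30,110,255),(240,250,280,285),.044)
show("knob",t,(0,0,0),(180,255,50),(424,270,446,292),.21)
show("tab",t,(0,150,60),(8,255,255),(424,240,440,260),.15)
a=cv2.resize(t["pixels"][215:320,360:480],None,fx=5,fy=5,interpolation=2)
b=cv2.resize(s["pixels"][190:310,140:250],None,fx=4,fy=4,interpolation=2)
c=cv2.resize(t["pixels"][250:285,240:280],None,fx=5,fy=5,interpolation=2)
o=np.zeros((600,800,3),np.uint8)
o[:525,:600]=a; o[:175,600:800]=c; cv2.imwrite("pics/z1.png",o)
E
```

```text
board [321.9 284.7] [47.5 65. ] 1.2 2830.0
   c [[ 0.454 -0.004  0.008]] [[0.358, 0.068, 0.008], [0.552, 0.066, 0.008], [0.55, -0.077, 0.008], [0.356, -0.074, 0.008]]
pad [390.4 288.8] [21.  14.6] 9.5 275.0
   c [[ 0.443 -0.208  0.02 ]] [[0.427, -0.174, 0.02], [0.47, -0.181, 0.02], [0.46, -0.243, 0.02], [0.417, -0.235, 0.02]]
loaf/cradle [257.8 266.3] [23.3 20.7] 5.7 426.0
   c [[0.507 0.183 0.05 ]] [[0.48, 0.22, 0.05], [0.54, 0.215, 0.05], [0.534, 0.147, 0.05], [0.474, 0.152, 0.05]]
cream [258.8 258.5] [7.8 2.6] 39.8 1.0
   c [[0.53  0.182 0.044]] [[0.534, 0.193, 0.044], [0.54, 0.188, 0.044], [0.525, 0.17, 0.044], [0.52, 0.175, 0.044]]
knob [434.5 278.5] [12.6 13.9] 18.4 99.5
   c [[ 0.478 -0.291  0.21 ]] [[0.466, -0.27, 0.21], [0.5, -0.281, 0.21], [0.49, -0.312, 0.21], [0.456, -0.301, 0.21]]
tab [430.5 248.5] [3. 7.] 90.0 12.0
   c [[ 0.558 -0.296  0.15 ]] [[0.562, -0.287, 0.15], [0.562, -0.306, 0.15], [0.554, -0.306, 0.15], [0.554, -0.287, 0.15]]
```

View pics/z1.png

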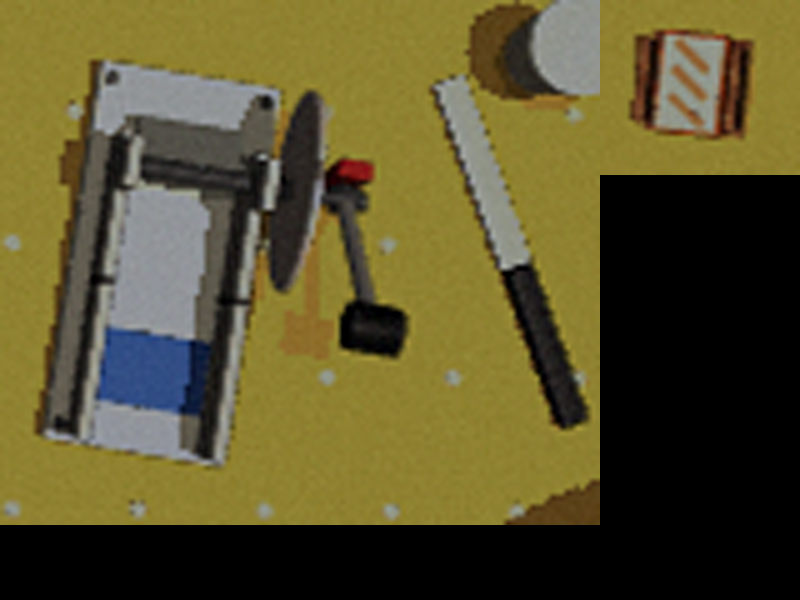

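```bash
cat >> h.py <<'E'
def tri(fs,uvs):
    A=np.zeros((3,3)); b=np.zeros(3)
    for f,uv in zip(fs,uvs):
        d=ray(f,uv)[0]; d/=np.linalg.norm(d); P=np.eye(3)-np.outer(d,d); A+=P; b+=P@f["o"]
    p=np.linalg.solve(A,b); return p,[np.round(proj(f,p)[0]-uv,1).tolist() for f,uv in zip(fs,uvs)]
E
python3 - <<'E'
from h import *
t=cam("top"); s=cam("scene")
cr=np.array([(97,62),(282,90),(222,465),(42,435)])/5+[360,215]   # base corners +x+y, +x-y, -x-y, -x+y
P=plane(t,cr,.02)[:,:2]; print(P.round(3))
yaw=np.mean([np.arctan2(*(P[0]-P[3])[::-1]),np.arctan2(*(P[1]-P[2])[::-1])])
yaw2=np.arctan2(*(P[0]-P[1])[::-1])-np.pi/2
print("yaw",yaw,yaw2)
ex=np.array([np.cos(yaw),np.sin(yaw)]); ey=np.array([-ex[1],ex[0]])
O=P.mean(0)-.005*ex; print("guide",O,"bed",O-.06*ex)
Pp=plane(t,[(390.4,288.8)],.02)[0,:2]; print("pad in guide",(Pp-O)@ex,(Pp-O)@ey)
for n,hs in(("knob",[((0,0,0),(180,255,50),(424,270,446,292),t),((0,0,0),(180,255,40),(155,192,180,212),s)]),
            ("tab",[((0,150,60),(8,255,255),(424,240,440,260),t),((0,150,60),(8,255,255),(160,225,182,246),s),((172,150,60),(180,255,255),(160,225,182,246),s),((172,150,60),(180,255,255),(424,240,440,260),t)])):
    bs=[blob(f,l,h,b) for l,h,b,f in hs]; print(n,bs)
    p,r=tri([t,s],[bs[0][0][0],bs[1][0][0]]); d=p[:2]-O
    x,y=d@ex-.055,d@ey; print(p.round(3),r,"guide x-55,y",x,y,"angle",np.arctan2(x,p[2]-.085),"rad",np.hypot(x,p[2]-.085))
x,y=s["pixels"].shape[:2]
cv2.imwrite("pics/z2.png",cv2.resize(s["pixels"][185:305,140:260],None,fx=5,fy=5,interpolation=2))
E
```

```text
[[ 0.627 -0.176]
 [ 0.611 -0.287]
 [ 0.387 -0.25 ]
 [ 0.404 -0.143]]
yaw -0.15549016567032725 -0.14266651922889761
guide [ 0.50216202 -0.21291912] bed [ 0.44288587 -0.20362725]
pad in guide -0.05872048999026967 -0.004445603450975673
knob [(((434.0, 280.0), (10.0, 12.0), 90.0), 99.5), (((166.01377868652344, 203.54588317871094), (8.333088874816895, 12.930655479431152), 73.3007583618164), 73.5)]
[ 0.474 -0.293  0.188] [[-0.8, -0.1], [-1.0, -0.1]] guide x-55,y -0.07059716694791743 -0.08368817442397529 angle -0.5990933603213183 rad 0.12519582054270148
tab [(((431.0, 248.5), (3.0, 6.0), 90.0), 9.5), (((170.5, 236.0), (8.0, 7.0), 90.0), 22.0), None, (((429.0, 247.0), (0.0, 0.0), 0.0), 0.0)]
[ 0.558 -0.293  0.161] [[-0.9, -0.1], [-1.2, -0.1]] guide x-55,y 0.012054240390060582 -0.07005336527524214 angle 0.1571117128837903 rad 0.07704056356205044
```

View pics/z2.png

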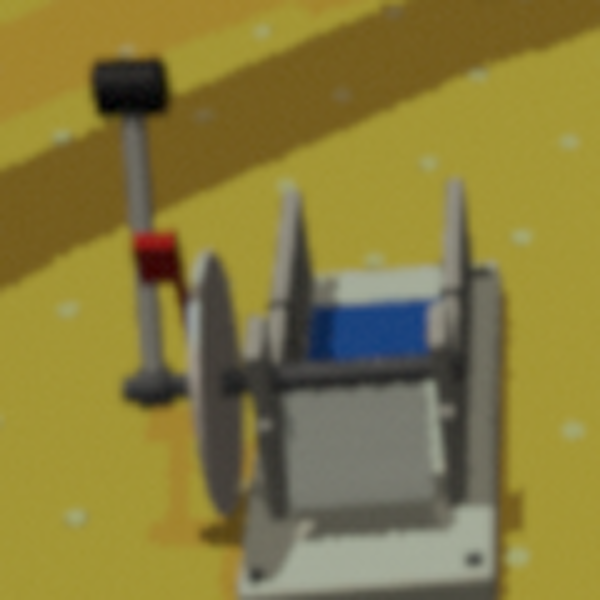

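Scene crop: knob (130,86), tab head (155,257), shaft (150,388): lever leans back about -0.60, tab about +0.16. Setting out for the lever first.

```bash
python3 -m creep '[{"delta_pos":[0,0,-0.04],"rotation":[0,0,0],"fingers":0.085},{"delta_pos":[0,0,-0.04],"rotation":[0,0,0],"fingers":0.085},{"delta_pos":[0,0,0],"rotation":[0,0,-0.12],"fingers":0.085},{"delta_pos":[0,0,0],"rotation":[0,0,-0.12],"fingers":0.085},{"delta_pos":[0,0,0],"rotation":[0,0,-0.12],"fingers":0.06},{"delta_pos":[0,0,0],"rotation":[0,0,-0.12],"fingers":0.06},{"delta_pos":[0,0,0],"rotation":[0,0,-0.12],"fingers":0.06},{"delta_pos":[0,0,0],"rotation":[0,0,-0.12],"fingers":0.06},{"delta_pos":[0,0,0],"rotation":[0,0,-0.12],"fingers":0.06},{"delta_pos":[0,0,0],"rotation":[0,0,-0.12],"fingers":0.06}]' 30
cat >> h.py <<'E'
def go(p,yaw=None):
    """print the remaining move to TCP p (world) and jaw yaw (mod pi)"""
    s=arm.read_state(); M=R.from_quat(s["eef_rot"]); y0=np.arctan2(M.as_matrix()[1,0],M.as_matrix()[0,0])
    print("t %.2f at"%s["time"],s["position"].round(4),"yaw %.3f"%y0,"z",M.as_matrix()[:,2].round(3),"gap %.4f"%s["finger_gap"],"F",s["ft_force"].round(1),"j7 %.2f"%s["joint_pos"][6])
    print("  tool delta",M.inv().apply(np.array(p)-s["position"]).round(4))
    if yaw is not None: e=(yaw-y0+np.pi/2)%np.pi-np.pi/2; print("  turn about tool z %.3f"%-e)
E
python3 -c "
from h import *
go((.474,-.293,.30),-.15)"
```

```text
time: 1.13
position: [0.2805, -0.5852, 0.3138]
eef_rot: [0.998, -0.065, -0.001, -0.001]
ft_force: [0.1, -0.5, -0.2]
finger_gap: 0.06
t 1.13 at [ 0.2805 -0.5852  0.3138] yaw -0.130 z [-0.002  0.003 -1.   ] gap 0.0600 F [ 0.1 -0.5 -0.2] j7 0.91
  tool delta [ 0.1541 -0.3148  0.0142]
  turn about tool z 0.020
```

```bash
python3 -m creep '[{"delta_pos":[0.017,-0.035,0.0015],"rotation":[0,0,0.02],"fingers":0.06},{"delta_pos":[0.017,-0.035,0.0015],"rotation":[0,0,0],"fingers":0.06},{"delta_pos":[0.017,-0.035,0.0015],"rotation":[0,0,0],"fingers":0.06},{"delta_pos":[0.017,-0.035,0.0015],"rotation":[0,0,0],"fingers":0.06},{"delta_pos":[0.017,-0.035,0.0015],"rotation":[0,0,0],"fingers":0.06},{"delta_pos":[0.017,-0.035,0.0015],"rotation":[0,0,0],"fingers":0.06},{"delta_pos":[0.017,-0.035,0.0015],"rotation":[0,0,0],"fingers":0.06},{"delta_pos":[0.017,-0.035,0.0015],"rotation":[0,0,0],"fingers":0.06},{"delta_pos":[0.017,-0.035,0.0015],"rotation":[0,0,0],"fingers":0.06},{"delta_pos":[0,0,0],"rotation":[0,0,0],"fingers":0.06}]'
python3 -c "
from h import *
go((.474,-.293,.176),-.15)
f=cam('wrist'); cv2.imwrite('pics/w1.png',f['pixels'])
print(f['T_tool_cam'],f['vertical_fov'],proj(f,[(.474,-.293,.188),(.558,-.293,.161),(.443,-.2036,.02)]).round())
"
```

```text
time: 1.97
position: [0.4791, -0.2835, 0.2976]
eef_rot: [0.997, -0.072, -0.002, -0.001]
ft_force: [1.2, 0.1, 0.3]
finger_gap: 0.0601
t 1.97 at [ 0.4791 -0.2835  0.2976] yaw -0.144 z [-0.004  0.002 -1.   ] gap 0.0601 F [1.2 0.1 0.3] j7 0.27
  tool delta [-0.0032  0.0102  0.1216]
  turn about tool z 0.006
[[ 9.99999960e-01  2.03247030e-04 -1.99094320e-04  1.29277530e-03]
 [ 1.37475116e-04 -9.57836768e-01 -2.87312909e-01 -7.39469217e-02]
 [-2.49095355e-04  2.87312870e-01 -9.57836757e-01 -1.42557319e-01]
 [ 0.00000000e+00  0.00000000e+00  0.00000000e+00  1.00000000e+00]] 67.37935313003223 [[319. 252.]
 [424. 227.]
 [283. 133.]]
```

View pics/w1.png

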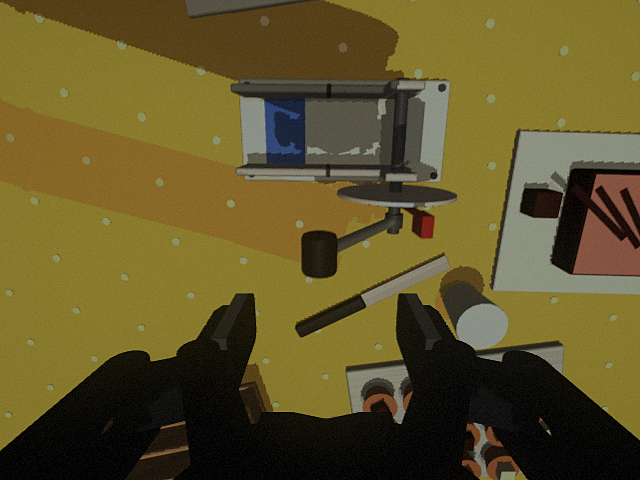

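Wrist view: knob at (319,254), tab (424,224), pad (284,131), all within 3 px of my predictions. Straddle the knob.

```bash
python3 -m creep '[{"delta_pos":[-0.001,0.003,0.03],"rotation":[0,0,0],"fingers":0.06},{"delta_pos":[-0.001,0.003,0.03],"rotation":[0,0,0],"fingers":0.06},{"delta_pos":[-0.001,0.003,0.03],"rotation":[0,0,0],"fingers":0.06},{"delta_pos":[0,0.001,0.03],"rotation":[0,0,0],"fingers":0.06},{"delta_pos":[0,0,0],"rotation":[0,0,0],"fingers":0.06},{"delta_pos":[0,0,0],"rotation":[0,0,0],"fingers":0.029},{"delta_pos":[0,0,0],"rotation":[0,0,0],"fingers":0.029},{"delta_pos":[0,0,0],"rotation":[0,0,0],"fingers":0.029},{"delta_pos":[0,0,0],"rotation":[0,0,0],"fingers":0.029},{"delta_pos":[0,0,0],"rotation":[0,0,0],"fingers":0.029},{"delta_pos":[0,0,0],"rotation":[0,0,0],"fingers":0.029}]' 20
python3 -c "
from h import *
go((.474,-.293,.176),-.15)
f=cam('wrist'); cv2.imwrite('pics/w2.png',f['pixels'])"
```

```text
time: 2.93
position: [0.4732, -0.3028, 0.183]
eef_rot: [0.997, -0.075, 0.002, 0.004]
ft_force: [-1.0, 0.8, -1.0]
finger_gap: 0.0291
t 2.93 at [ 0.4732 -0.3028  0.183 ] yaw -0.149 z [ 0.004 -0.009 -1.   ] gap 0.0291 F [-1.   0.8 -1. ] j7 0.28
  tool delta [-0.0007 -0.0099  0.0069]
  turn about tool z 0.001
```

View pics/w2.png

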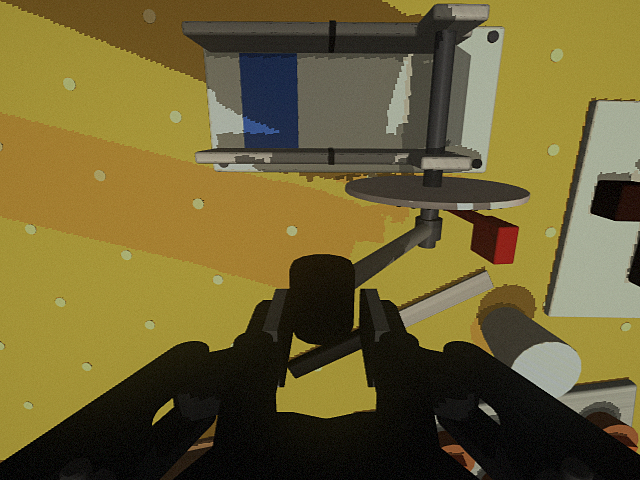

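Knob (321,295) sits between the pads (268 / 370), tab clear at (493,240). Deepen slightly, centre, then sweep the arc.

```bash
python3 -m creep '[{"delta_pos":[0,-0.008,0.006],"rotation":[0,0,0],"fingers":0.029},{"delta_pos":[0,0,0],"rotation":[0,0,0],"fingers":0.029},{"delta_pos":[0.014,0,-0.0085],"rotation":[0,0,0],"fingers":0.029},{"delta_pos":[0.015,0,-0.0065],"rotation":[0,0,0],"fingers":0.029},{"delta_pos":[0.0155,0,-0.0045],"rotation":[0,0,0],"fingers":0.029},{"delta_pos":[0.016,0,-0.0025],"rotation":[0,0,0],"fingers":0.029},{"delta_pos":[0.012,0,-0.0005],"rotation":[0,0,0],"fingers":0.029},{"delta_pos":[0,0,0],"rotation":[0,0,0],"fingers":0.029},{"delta_pos":[0,0,0],"rotation":[0,0,0],"fingers":0.029}]' 20
python3 - <<'E'
from h import *
# target: knob at tab angle .157
ex=np.array([np.cos(-.15),np.sin(-.15)]); ey=np.array([-ex[1],ex[0]]); O=np.array([.502,-.213])
a=.157; xy=O+(.055+.13*np.sin(a))*ex-.085*ey
go((*xy,.085+.13*np.cos(a)-.012),-.15)
f=cam('wrist'); cv2.imwrite('pics/w3.png',f['pixels'])
E
```

```text
time: 3.73
position: [0.5464, -0.304, 0.2009]
eef_rot: [0.997, -0.075, 0.0, 0.005]
ft_force: [-0.8, 0.7, -0.9]
finger_gap: 0.029
t 3.73 at [ 0.5464 -0.304   0.2009] yaw -0.150 z [-0.   -0.01 -1.  ] gap 0.0290 F [-0.8  0.7 -0.9] j7 0.20
  tool delta [ 0.0178  0.0017 -0.0005]
  turn about tool z 0.000
```

View pics/w3.png

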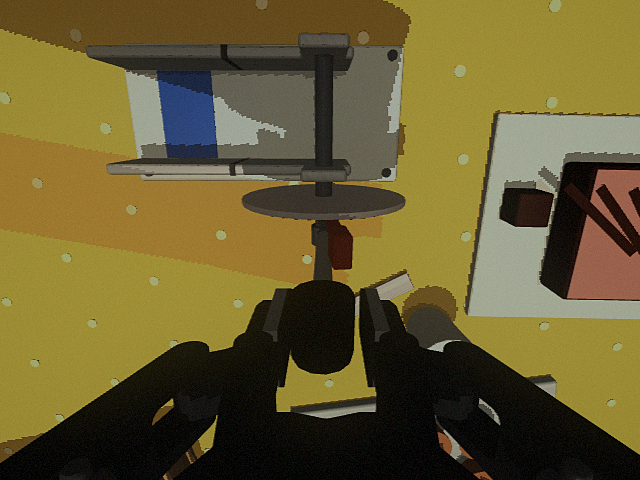

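Knob (322,326) trails between the pads, rod (321,260) just short of the tab (338,247). Finish the arc.

```bash
python3 -m creep '[{"delta_pos":[0.007,0,0],"rotation":[0,0,0],"fingers":0.029},{"delta_pos":[0.007,0,0.0005],"rotation":[0,0,0],"fingers":0.029},{"delta_pos":[0.005,0,0.0005],"rotation":[0,0,0],"fingers":0.029},{"delta_pos":[0,0,0],"rotation":[0,0,0],"fingers":0.029},{"delta_pos":[0,0,0],"rotation":[0,0,0],"fingers":0.06},{"delta_pos":[0,0,0],"rotation":[0,0,0],"fingers":0.06},{"delta_pos":[0,0,0],"rotation":[0,0,0],"fingers":0.06},{"delta_pos":[0,0,-0.03],"rotation":[0,0,0],"fingers":0.06},{"delta_pos":[0,0.02,-0.04],"rotation":[0,0,0],"fingers":0.06},{"delta_pos":[0,0.03,-0.02],"rotation":[0,0,0],"fingers":0.06},{"delta_pos":[0,0,0],"rotation":[0,0,0],"fingers":0.06},{"delta_pos":[0,0,0],"rotation":[0,0,0],"fingers":0.06}]' 20
python3 - <<'E'
from h import *
w=cam('wrist'); s=cam("scene"); t=cam("top")
go((.57,-.3,.2),-.15)
a=cv2.resize(w['pixels'][60:320,150:500],None,fx=1.5,fy=1.5)
b=cv2.resize(s["pixels"][190:270,140:200],None,fx=4,fy=4,interpolation=2)
o=np.zeros((400,800,3),np.uint8); o[:390,:525]=a; o[:320,530:770]=b; cv2.imwrite("pics/z3.png",o)
np.savez("lev.npz",w=w['pixels'],s=s['pixels'],t=t['pixels'],o=w['o'],R=w['R'],f=w['f'],c=[w['cx'],w['cy']])
E
```

```text
time: 4.78
position: [0.5568, -0.3549, 0.2923]
eef_rot: [0.997, -0.073, -0.001, 0.004]
ft_force: [1.2, 0.9, -0.3]
finger_gap: 0.0602
t 4.93 at [ 0.5562 -0.3542  0.2905] yaw -0.146 z [-0.006 -0.007 -1.   ] gap 0.0596 F [ 1.1  0.1 -0.9] j7 0.28
  tool delta [ 0.0062 -0.0564  0.0901]
  turn about tool z 0.004
```

View pics/z3.png

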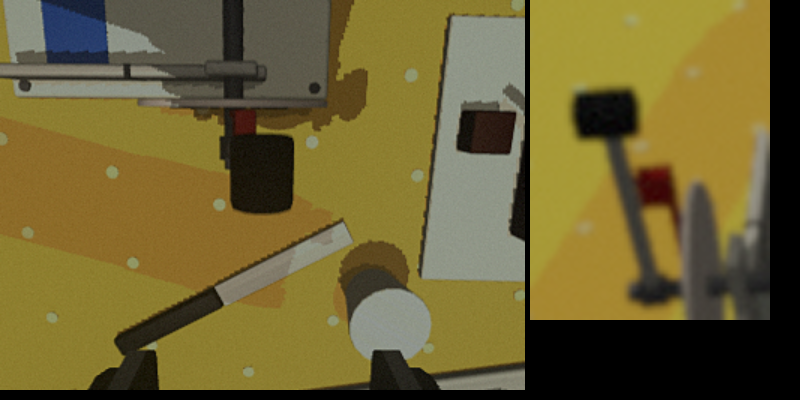

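```bash
python3 - <<'E'
from h import *
from scipy.optimize import brentq
d=np.load("lev.npz"); t=cam("top"); s=cam("scene")
w=dict(pixels=d["w"],o=d["o"],R=d["R"],f=float(d["f"]),cx=d["c"][0],cy=d["c"][1])
ex=np.array([np.cos(-.15),np.sin(-.15),0]); ey=np.array([-ex[1],ex[0],0]); O=np.array([.502,-.213,0])
def pt(a,r,y): return O+(.055+r*np.sin(a))*ex+y*ey+[0,0,.085+r*np.cos(a)]
kb=dict(wrist=(w,(285,140,365,210)),top=(t,(424,225,450,275)),scene=(s,(150,205,175,230)))
tb=dict(wrist=(w,(290,125,335,155)),top=(t,(420,235,445,262)),scene=(s,(160,225,182,246)))
for n,bx,lo,hi,r,y in(("knob",kb,(0,0,0),(180,255,55),.13,-.085),("tab",tb,(0,150,50),(9,255,255),.076,-.07)):
    for k,(f,b) in bx.items():
        q=blob(f,lo,hi,b)
        if not q: print(n,k,None); continue
        uv=np.array(q[0][0])
        # angle whose projection lies nearest the pixel
        A=np.linspace(-.3,.6,901); e=[np.linalg.norm(proj(f,pt(a,r,y))[0]-uv) for a in A]; i=int(np.argmin(e))
        print(n,k,uv.round(1),np.round(q[0][1],1),q[1],"angle %.3f miss %.1f px"%(A[i],e[i]))
E
```

```text
knob wrist [321.  170.5] [61. 48.] 2227.0 angle 0.144 miss 6.9 px
knob top [435.2 247.8] [13.2 26.2] 166.0 angle 0.088 miss 5.7 px
knob scene [158.5 219. ] [12. 15.] 139.5 angle 0.176 miss 1.7 px
tab wrist [312.5 141. ] [16. 13.] 173.5 angle 0.153 miss 6.6 px
tab top [430.5 249. ] [3.5 3.5] 3.0 angle 0.137 miss 0.7 px
tab scene [170.5 236. ] [8. 7.] 48.0 angle 0.141 miss 0.9 px
```

Lever ≈0.165 (0.144–0.176; one top blob merged with shadow and was ignored), tab ≈0.145: within tolerance. On to the loaf.

```bash
python3 -m creep '[{"delta_pos":[-0.01,-0.0385,0],"rotation":[0,0,0],"fingers":0.085},{"delta_pos":[-0.01,-0.0385,0],"rotation":[0,0,0],"fingers":0.085},{"delta_pos":[-0.01,-0.0385,0],"rotation":[0,0,0],"fingers":0.085},{"delta_pos":[-0.01,-0.0385,0],"rotation":[0,0,0],"fingers":0.085},{"delta_pos":[-0.01,-0.0385,0],"rotation":[0,0,0],"fingers":0.085},{"delta_pos":[-0.01,-0.0385,0],"rotation":[0,0,0],"fingers":0.085},{"delta_pos":[-0.01,-0.0385,0],"rotation":[0,0,0],"fingers":0.085},{"delta_pos":[-0.01,-0.0385,0],"rotation":[0,0,0],"fingers":0.085},{"delta_pos":[-0.01,-0.0385,0],"rotation":[0,0,0],"fingers":0.085},{"delta_pos":[-0.01,-0.0385,0],"rotation":[0,0,0],"fingers":0.085},{"delta_pos":[-0.01,-0.0385,0.03],"rotation":[0,0,0],"fingers":0.085},{"delta_pos":[-0.005,-0.0385,0.03],"rotation":[0,0,-0.07],"fingers":0.085}]' 20
python3 -m creep '[{"delta_pos":[0,0,0],"rotation":[0,0,0],"fingers":0.085},{"delta_pos":[0,0,0],"rotation":[0,0,0],"fingers":0.085}]'
python3 - <<'E'
from h import *
go((.507,.183,.10),-.08)
f=cam('wrist'); cv2.imwrite('pics/w4.png',f['pixels']); print(proj(f,(.507,.183,.044)))
E
```

```text
time: 6.03
position: [0.5024, 0.1192, 0.2313]
eef_rot: [0.999, -0.039, -0.006, 0.003]
ft_force: [1.1, -0.8, -0.6]
finger_gap: 0.0848
time: 6.2
position: [0.4973, 0.1283, 0.2261]
eef_rot: [0.999, -0.03, -0.009, 0.003]
ft_force: [0.5, -1.0, 0.4]
finger_gap: 0.0849
t 6.20 at [0.4973 0.1283 0.2261] yaw -0.061 z [-0.019 -0.005 -1.   ] gap 0.0849 F [ 0.5 -1.   0.4] j7 -0.46
  tool delta [ 0.0087 -0.056   0.1256]
  turn about tool z 0.019
[[335.18422661 153.36423049]]
```

View pics/w4.png

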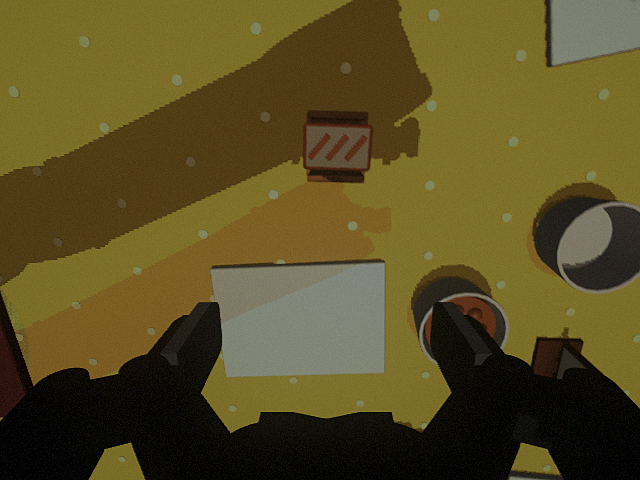

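Loaf top centred at about (338,147), cradle walls above and below it; board corners (211,266)–(385,373), empty.

```bash
cat >> h.py <<'E'
def level():
    M=R.from_quat(arm.read_state()["eef_rot"]).as_matrix(); print("  level turn (tool)",(M.T@np.cross(M[:,2],[0,0,-1])).round(3))
E
python3 - <<'E'
from h import *
f=cam('wrist')
b=blob(f,(0,90,0),(16,255,255),(295,115,380,180)); c=np.array([(304,123),(371,124.5),(369.5,171),(304,168.5)],float)
print(b)
P=plane(f,c,.044); print(P.round(4).tolist(),P.mean(0).round(4))
e=P[1]-P[0]+P[2]-P[3]; yaw=np.arctan2(e[1],e[0]); print("yaw",yaw,np.linalg.norm(e)/2)
h=(P[0]-P[3]+P[1]-P[2]); print("yaw2",np.arctan2(h[1],h[0])-np.pi/2,np.linalg.norm(h)/2)
print("sides rect",plane(f,cv2.boxPoints(b[0]),.044).round(4).tolist())
go((*P.mean(0)[:2],.10),yaw); level()
E
```

```text
(((338.4999694824219, 147.0), (68.99998474121094, 63.99999237060547), -0.0), 4124.0)
[[0.4811, 0.2104, 0.044], [0.5382, 0.2057, 0.044], [0.5359, 0.1665, 0.044], [0.4781, 0.1721, 0.044]] [0.5083 0.1887 0.044 ]
yaw -0.08927833955563133 0.057736900777060465
yaw2 -0.06786299662687134 0.038828831968733594
sides rect [[0.4773, 0.1628, 0.044], [0.4816, 0.2168, 0.044], [0.5401, 0.2132, 0.044], [0.5389, 0.1593, 0.044]]
t 6.30 at [0.4977 0.1273 0.2265] yaw -0.063 z [-0.019 -0.005 -1.   ] gap 0.0853 F [0.3 0.2 1. ] j7 -0.46
  tool delta [ 0.0091 -0.0627  0.126 ]
  turn about tool z 0.026
  level turn (tool) [0.006 0.018 0.   ]
```

```bash
python3 -m creep '[{"delta_pos":[0.003,-0.03,0.02],"rotation":[0.006,0.018,0.02],"fingers":0.085},{"delta_pos":[0.002,-0.031,0.03],"rotation":[0,0,0],"fingers":0.085},{"delta_pos":[0.002,0,0.03],"rotation":[0,0,0],"fingers":0.085},{"delta_pos":[0,0,0.03],"rotation":[0,0,0],"fingers":0.085},{"delta_pos":[0,0,0],"rotation":[0,0,0],"fingers":0.085},{"delta_pos":[0,0,0],"rotation":[0,0,0],"fingers":0.085}]' 30
python3 - <<'E'
from h import *
go((.508,.187,.013),-.08); level()
E
```

```text
time: 6.8
position: [0.5156, 0.1822, 0.117]
eef_rot: [0.999, -0.05, 0.005, 0.0]
ft_force: [-0.0, -0.3, 1.1]
finger_gap: 0.085
t 6.80 at [0.5156 0.1822 0.117 ] yaw -0.100 z [ 0.009 -0.001 -1.   ] gap 0.0850 F [-0.  -0.3  1.1] j7 -0.68
  tool delta [-0.0089 -0.0041  0.1039]
  turn about tool z -0.020
  level turn (tool) [ 0.    -0.009  0.   ]
```

```bash
python3 -m creep '[{"delta_pos":[-0.007,-0.004,0.01],"rotation":[0,-0.009,-0.015],"fingers":0.085},{"delta_pos":[0,0,0.02],"rotation":[0,0,0],"fingers":0.085},{"delta_pos":[0,0,0.02],"rotation":[0,0,0],"fingers":0.085},{"delta_pos":[0,0,0],"rotation":[0,0,0],"fingers":0.085},{"delta_pos":[0,0,0],"rotation":[0,0,0],"fingers":0.085}]' 30
python3 - <<'E'
from h import *
go((.508,.187,.013),-.08); level()
f=cam('wrist'); cv2.imwrite('pics/w5.png',cv2.resize(f['pixels'],(480,360)))
E
```

```text
time: 7.22
position: [0.5135, 0.1848, 0.0727]
eef_rot: [0.999, -0.045, 0.004, -0.0]
ft_force: [0.3, 0.7, -0.3]
finger_gap: 0.085
t 7.22 at [0.5135 0.1848 0.0727] yaw -0.090 z [ 0.008  0.    -1.   ] gap 0.0850 F [ 0.3  0.7 -0.3] j7 -0.71
  tool delta [-0.0062 -0.0016  0.0597]
  turn about tool z -0.010
  level turn (tool) [-0.001 -0.008  0.   ]
```

View pics/w5.png

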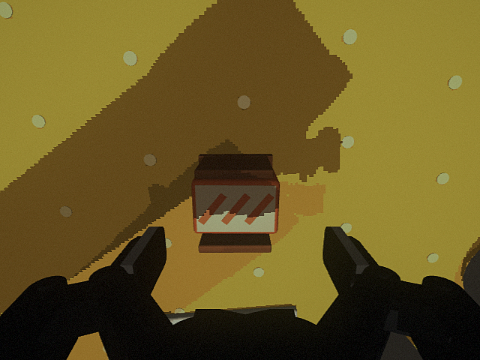

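Loaf top at u 192–279, v 180–235 (half-size-ish crop): a little left of the fingers' middle (245), agreeing with the computed −6 mm.

```bash
python3 - <<'E'
from h import *
f=cam('wrist'); P=plane(f,np.array([(192,181),(279,181),(279,234),(192,234)])*4/3,.044); print(P.round(4).tolist(),P.mean(0).round(4))
go((*P.mean(0)[:2],.013),-.08)
E
python3 -m creep '[{"delta_pos":[-0.005,-0.002,0.01],"rotation":[0,-0.006,-0.008],"fingers":0.085},{"delta_pos":[0,0,0.012],"rotation":[0,0,0],"fingers":0.085},{"delta_pos":[0,0,0],"rotation":[0,0,0],"fingers":0.085},{"delta_pos":[0,0,0],"rotation":[0,0,0],"fingers":0.085}]' 30
python3 - <<'E'
from h import *
go((.508,.187,.013),-.08); level()
E
```

```text
[[0.4826, 0.2097, 0.044], [0.54, 0.2044, 0.044], [0.538, 0.1654, 0.044], [0.477, 0.1711, 0.044]] [0.5094 0.1877 0.044 ]
t 7.32 at [0.5137 0.1848 0.073 ] yaw -0.090 z [ 0.009  0.    -1.   ] gap 0.0850 F [-0.3  0.7  0.1] j7 -0.71
  tool delta [-0.005  -0.0024  0.06  ]
  turn about tool z -0.010
time: 7.65
position: [0.5105, 0.1881, 0.0525]
eef_rot: [0.999, -0.041, 0.004, -0.001]
ft_force: [0.2, 0.1, 0.8]
finger_gap: 0.0853
t 7.65 at [0.5105 0.1881 0.0525] yaw -0.081 z [ 0.007  0.002 -1.   ] gap 0.0853 F [0.2 0.1 0.8] j7 -0.73
  tool delta [-0.0027  0.0014  0.0395]
  turn about tool z -0.001
  level turn (tool) [-0.002 -0.007  0.   ]
```

```bash
python3 -m creep '[{"delta_pos":[-0.001,0,0.012],"rotation":[0,-0.006,0],"fingers":0.085},{"delta_pos":[-0.001,0,0.012],"rotation":[0,0,0],"fingers":0.085},{"delta_pos":[0,0,0.012],"rotation":[0,0,0],"fingers":0.085},{"delta_pos":[0,0,0],"rotation":[0,0,0],"fingers":0.085},{"delta_pos":[0,0,0],"rotation":[0,0,0],"fingers":0.085},{"delta_pos":[0,0,0],"rotation":[0,0,0],"fingers":0.05},{"delta_pos":[0,0,0],"rotation":[0,0,0],"fingers":0.05},{"delta_pos":[0,0,0],"rotation":[0,0,0],"fingers":0.05},{"delta_pos":[0,0,0],"rotation":[0,0,0],"fingers":0.05},{"delta_pos":[0,0,0],"rotation":[0,0,0],"fingers":0.05}]' 30
python3 - <<'E'
from h import *
go((.45,.0,.13),-.08); level()
E
```

```text
time: 8.48
position: [0.5081, 0.1884, 0.0123]
eef_rot: [0.999, -0.04, -0.0, -0.001]
ft_force: [0.3, -0.1, -1.4]
finger_gap: 0.0597
t 8.48 at [0.5081 0.1884 0.0123] yaw -0.081 z [-0.001  0.002 -1.   ] gap 0.0597 F [ 0.3 -0.1 -1.4] j7 -0.76
  tool delta [-0.0428  0.1923 -0.1181]
  turn about tool z -0.001
  level turn (tool) [-0.002  0.001  0.   ]
```

Gripped (gap 59.7 mm). Lift, carry over the board, turn it by 1.5 rad.

```bash
python3 -m creep '[{"delta_pos":[0,0,-0.01],"rotation":[0,0,0],"fingers":0.05},{"delta_pos":[0,0,-0.015],"rotation":[0,0,0],"fingers":0.05},{"delta_pos":[0,0,-0.02],"rotation":[0,0,0],"fingers":0.05},{"delta_pos":[0,0,-0.02],"rotation":[0,0,0],"fingers":0.05},{"delta_pos":[0,0,-0.015],"rotation":[0,0,0],"fingers":0.05},{"delta_pos":[-0.004,0.015,-0.005],"rotation":[0,0,0],"fingers":0.05},{"delta_pos":[-0.007,0.025,0],"rotation":[0,0,0],"fingers":0.05},{"delta_pos":[-0.007,0.03,0],"rotation":[0,0,0],"fingers":0.05},{"delta_pos":[-0.007,0.03,0],"rotation":[0,0,0],"fingers":0.05},{"delta_pos":[-0.006,0.03,0],"rotation":[0,0,0],"fingers":0.05},{"delta_pos":[-0.004,0.025,0],"rotation":[0,0,0],"fingers":0.05},{"delta_pos":[-0.002,0.015,0],"rotation":[0,0,0],"fingers":0.05}]' 30
python3 -m creep '[{"delta_pos":[0,0,0],"rotation":[0,0,-0.08],"fingers":0.05},{"delta_pos":[0,0,0],"rotation":[0,0,-0.12],"fingers":0.05},{"delta_pos":[0,0,0],"rotation":[0,0,-0.12],"fingers":0.05},{"delta_pos":[0,0,0],"rotation":[0,0,-0.12],"fingers":0.05},{"delta_pos":[0,0,0],"rotation":[0,0,-0.12],"fingers":0.05},{"delta_pos":[0,0,0],"rotation":[0,0,-0.12],"fingers":0.05},{"delta_pos":[0,0,0],"rotation":[0,0,-0.12],"fingers":0.05},{"delta_pos":[0,0,0],"rotation":[0,0,-0.12],"fingers":0.05},{"delta_pos":[0,0,0],"rotation":[0,0,-0.12],"fingers":0.05},{"delta_pos":[0,0,0],"rotation":[0,0,-0.12],"fingers":0.05},{"delta_pos":[0,0,0],"rotation":[0,0,-0.12],"fingers":0.05},{"delta_pos":[0,0,0],"rotation":[0,0,-0.12],"fingers":0.05}]' 30
python3 - <<'E'
from h import *
go((.46,.0,.013),1.42); level()
E
```

```text
time: 9.48
position: [0.4574, 0.0224, 0.1106]
eef_rot: [0.999, -0.035, 0.004, -0.003]
ft_force: [-0.4, 0.5, -2.0]
finger_gap: 0.0595
time: 10.48
position: [0.4575, 0.0177, 0.1213]
eef_rot: [0.772, 0.635, 0.008, 0.006]
ft_force: [0.4, -0.5, -0.4]
finger_gap: 0.0599
t 10.48 at [0.4575 0.0177 0.1213] yaw 1.377 z [ 0.019  0.001 -1.   ] gap 0.0599 F [ 0.4 -0.5 -0.4] j7 1.21
  tool delta [-0.0174  0.0038  0.1083]
  turn about tool z -0.043
  level turn (tool) [ 0.019 -0.005 -0.   ]
```

```bash
python3 -m creep '[{"delta_pos":[-0.01,0,0.01],"rotation":[0.018,-0.005,-0.02],"fingers":0.05},{"delta_pos":[-0.007,0,0.02],"rotation":[0,0,-0.02],"fingers":0.05},{"delta_pos":[0,0,0.02],"rotation":[0,0,0],"fingers":0.05},{"delta_pos":[0,0,0.015],"rotation":[0,0,0],"fingers":0.05},{"delta_pos":[0,0,0.005],"rotation":[0,0,0],"fingers":0.05},{"delta_pos":[0,0,0],"rotation":[0,0,0],"fingers":0.05},{"delta_pos":[0,0,0],"rotation":[0,0,0],"fingers":0.05}]' 30
python3 - <<'E'
from h import *
go((.46,.0,.013),1.42); level()
f=cam('wrist'); cv2.imwrite('pics/w6.png',cv2.resize(f['pixels'],(480,360)))
E
```

```text
time: 11.07
position: [0.4576, 0.0011, 0.0558]
eef_rot: [0.755, 0.656, 0.002, 0.004]
ft_force: [0.9, -0.3, -0.8]
finger_gap: 0.0595
t 11.07 at [0.4576 0.0011 0.0558] yaw 1.431 z [ 0.009 -0.003 -1.   ] gap 0.0595 F [ 0.9 -0.3 -0.8] j7 1.22
  tool delta [-0.0006  0.0021  0.0428]
  turn about tool z 0.011
  level turn (tool) [ 0.009  0.001 -0.   ]
```

View pics/w6.png

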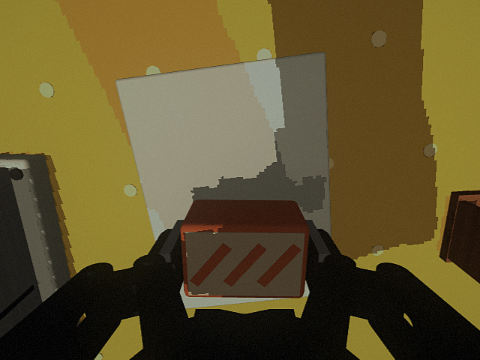

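Loaf held level, cream up, centred over the board between the pads (loaf top u 182–307, v 228–297). Lower gently.

```bash
python3 -m creep '[{"delta_pos":[0,0,0.01],"rotation":[0.008,0,0.005],"fingers":0.05},{"delta_pos":[0,0,0.012],"rotation":[0,0,0],"fingers":0.05},{"delta_pos":[0,0,0.01],"rotation":[0,0,0],"fingers":0.05},{"delta_pos":[0,0,0.005],"rotation":[0,0,0],"fingers":0.05},{"delta_pos":[0,0,0],"rotation":[0,0,0],"fingers":0.05},{"delta_pos":[0,0,0],"rotation":[0,0,0],"fingers":0.05},{"delta_pos":[0,0,0],"rotation":[0,0,0],"fingers":0.05}]' 30
python3 - <<'E'
from h import *
go((.46,.0,.0125),1.42); level()
E
```

```text
time: 11.7
position: [0.4595, 0.0013, 0.0171]
eef_rot: [0.757, 0.654, 0.001, 0.002]
ft_force: [0.6, 0.0, -0.7]
finger_gap: 0.0596
t 11.70 at [0.4595 0.0013 0.0171] yaw 1.425 z [ 0.004 -0.002 -1.   ] gap 0.0596 F [ 0.6  0.  -0.7] j7 1.16
  tool delta [-0.0012  0.0007  0.0046]
  turn about tool z 0.005
  level turn (tool) [0.004 0.001 0.   ]
```

```bash
python3 -m creep '[{"delta_pos":[0,0,0.003],"rotation":[0.004,0,0],"fingers":0.05},{"delta_pos":[0,0,0.002],"rotation":[0,0,0],"fingers":0.05},{"delta_pos":[0,0,0],"rotation":[0,0,0],"fingers":0.05},{"delta_pos":[0,0,0],"rotation":[0,0,0],"fingers":0.05}]' 30
python3 - <<'E'
from h import *
go((.46,.0,.0125),1.42); level()
E
```

```text
time: 12.03
position: [0.4601, 0.0013, 0.0123]
eef_rot: [0.757, 0.654, -0.0, 0.001]
ft_force: [-0.5, 0.3, -1.5]
finger_gap: 0.0595
t 12.03 at [0.4601 0.0013 0.0123] yaw 1.425 z [ 0.    -0.002 -1.   ] gap 0.0595 F [-0.5  0.3 -1.5] j7 1.15
  tool delta [-0.0013  0.0001 -0.0002]
  turn about tool z 0.005
  level turn (tool) [0.001 0.001 0.   ]
```

```bash
python3 -m creep '[{"delta_pos":[0,0,0],"rotation":[0,0,0],"fingers":0.085},{"delta_pos":[0,0,0],"rotation":[0,0,0],"fingers":0.085},{"delta_pos":[0,0,0],"rotation":[0,0,0],"fingers":0.085},{"delta_pos":[0,0,0],"rotation":[0,0,0],"fingers":0.085},{"delta_pos":[0,0,-0.01],"rotation":[0,0,0],"fingers":0.085},{"delta_pos":[0,0,-0.02],"rotation":[0,0,0],"fingers":0.085},{"delta_pos":[0,0,-0.025],"rotation":[0,0,0],"fingers":0.085},{"delta_pos":[0,0,-0.025],"rotation":[0,0,0],"fingers":0.085},{"delta_pos":[0,0,-0.015],"rotation":[0,0,0],"fingers":0.085},{"delta_pos":[0,0,0],"rotation":[0,0,0.08],"fingers":0.085},{"delta_pos":[0,0,0],"rotation":[0,0,0.12],"fingers":0.085},{"delta_pos":[0,0,0],"rotation":[0,0,0.12],"fingers":0.085}]' 30
python3 -m creep '[{"delta_pos":[0,0,0],"rotation":[0,0,0.12],"fingers":0.085},{"delta_pos":[0,0,0],"rotation":[0,0,0.12],"fingers":0.085},{"delta_pos":[0,0,0],"rotation":[0,0,0.12],"fingers":0.085},{"delta_pos":[0,0,0],"rotation":[0,0,0.12],"fingers":0.085},{"delta_pos":[0,0,0],"rotation":[0,0,0.12],"fingers":0.085},{"delta_pos":[0,0,0],"rotation":[0,0,0.12],"fingers":0.085},{"delta_pos":[0,0,0],"rotation":[0,0,0.12],"fingers":0.085},{"delta_pos":[0,0,0],"rotation":[0,0,0.12],"fingers":0.085},{"delta_pos":[0,0,0],"rotation":[0,0,0.12],"fingers":0.085},{"delta_pos":[0,0,0],"rotation":[0,0,0.12],"fingers":0.085},{"delta_pos":[0,0,0],"rotation":[0,0,0.05],"fingers":0.085},{"delta_pos":[0,0,0],"rotation":[0,0,0],"fingers":0.085}]' 30
python3 - <<'E'
from h import *
go((.46,.0013,.02),1.425-np.pi/2); level()
f=cam('wrist'); t=cam("top")
c0=proj(f,[(.46,.0013,.044)])[0]; u,v=map(int,c0)
m=cv2.inRange(cv2.cvtColor(f["pixels"],cv2.COLOR_BGR2HSV),np.array((0,120,40)),np.array((14,255,255)))
w=np.zeros_like(m); w[max(v-90,0):v+90,max(u-90,0):u+90]=255; m&=w
c=max(cv2.findContours(m,0,2)[0],key=cv2.contourArea); r=cv2.minAreaRect(c); P=plane(f,cv2.boxPoints(r),.044)
print("expected px",c0,"found",r,P.round(4).tolist(),P.mean(0))
r,_=blob(t,(0,60,20),(20,255,255),(300,250,350,320)); print("top",r,plane(t,[r[0]],.03))
E
```

```text
time: 13.03
position: [0.4606, 0.0028, 0.1183]
eef_rot: [0.852, 0.523, 0.002, 0.001]
ft_force: [0.2, -0.6, 0.1]
finger_gap: 0.0849
time: 14.03
position: [0.4618, 0.005, 0.1295]
eef_rot: [0.995, -0.104, 0.007, -0.0]
ft_force: [-1.0, 0.5, 0.1]
finger_gap: 0.0847
t 14.03 at [0.4618 0.005  0.1295] yaw -0.209 z [ 0.013 -0.001 -1.   ] gap 0.0847 F [-1.   0.5  0.1] j7 -0.35
  tool delta [-0.0024  0.0042  0.1095]
  turn about tool z -0.064
  level turn (tool) [-0.002 -0.013 -0.   ]
expected px [320.67161694 254.52735228] found ((324.0815124511719, 246.46768188476562), (92.57946014404297, 59.90761947631836), 86.8201675415039) [[0.4494, 0.04, 0.044], [0.4872, 0.034, 0.044], [0.4786, -0.03, 0.044], [0.4377, -0.0236, 0.044]] [0.46321309 0.00511668 0.044     ]
top ((324.5, 291.0), (56.0, 49.0), 90.0) [[ 0.4359174  -0.01195784  0.03      ]]
```

```bash
python3 -m creep '[{"delta_pos":[-0.001,0.001,0.015],"rotation":[-0.002,-0.013,-0.05],"fingers":0.085},{"delta_pos":[0,0.001,0.02],"rotation":[0,0,-0.01],"fingers":0.085},{"delta_pos":[0,0,0.015],"rotation":[0,0,0],"fingers":0.085},{"delta_pos":[0,0,0.01],"rotation":[0,0,0],"fingers":0.085},{"delta_pos":[0,0,0],"rotation":[0,0,0],"fingers":0.085},{"delta_pos":[0,0,0],"rotation":[0,0,0],"fingers":0.085}]' 30
python3 - <<'E'
from h import *
go((.461,.002,.014),1.425-np.pi/2); level()
E
```

```text
time: 14.63
position: [0.4621, 0.0033, 0.0699]
eef_rot: [0.998, -0.064, 0.002, 0.0]
ft_force: [0.2, -0.4, 1.2]
finger_gap: 0.0852
t 14.63 at [0.4621 0.0033 0.0699] yaw -0.129 z [ 0.004 -0.001 -1.   ] gap 0.0852 F [ 0.2 -0.4  1.2] j7 -0.32
  tool delta [-0.0011  0.0014  0.0559]
  turn about tool z 0.017
  level turn (tool) [ 0.    -0.004  0.   ]
```

```bash
python3 -m creep '[{"delta_pos":[-0.001,0.001,0.015],"rotation":[0,-0.004,0.012],"fingers":0.085},{"delta_pos":[0,0,0.015],"rotation":[0,0,0],"fingers":0.085},{"delta_pos":[0,0,0.015],"rotation":[0,0,0],"fingers":0.085},{"delta_pos":[0,0,0.008],"rotation":[0,0,0],"fingers":0.085},{"delta_pos":[0,0,0],"rotation":[0,0,0],"fingers":0.085},{"delta_pos":[0,0,0],"rotation":[0,0,0],"fingers":0.085}]' 30
python3 - <<'E'
from h import *
go((.461,.002,.014),1.425-np.pi/2); level()
E
```

```text
time: 15.13
position: [0.4649, 0.0023, 0.0202]
eef_rot: [0.998, -0.069, 0.003, 0.0]
ft_force: [-0.9, 0.5, 0.1]
finger_gap: 0.0852
t 15.13 at [0.4649 0.0023 0.0202] yaw -0.139 z [ 0.007 -0.001 -1.   ] gap 0.0852 F [-0.9  0.5  0.1] j7 -0.38
  tool delta [-0.0039  0.0009  0.0062]
  turn about tool z 0.007
  level turn (tool) [ 0.    -0.007 -0.   ]
```

```bash
python3 -m creep '[{"delta_pos":[-0.003,0.001,0.005],"rotation":[0,-0.006,0.005],"fingers":0.085},{"delta_pos":[0,0,0],"rotation":[0,0,0],"fingers":0.085},{"delta_pos":[0,0,0],"rotation":[0,0,0],"fingers":0.03},{"delta_pos":[0,0,0],"rotation":[0,0,0],"fingers":0.03},{"delta_pos":[0,0,0],"rotation":[0,0,0],"fingers":0.03},{"delta_pos":[0,0,0],"rotation":[0,0,0],"fingers":0.03},{"delta_pos":[0,0,0],"rotation":[0,0,0],"fingers":0.03},{"delta_pos":[0,0,0],"rotation":[0,0,0],"fingers":0.03},{"delta_pos":[0,0,0],"rotation":[0,0,0],"fingers":0.03}]' 30
python3 - <<'E'
from h import *
go((.443,-.204,.17),-.15); level()
E
```

```text
time: 15.88
position: [0.4638, 0.0015, 0.0185]
eef_rot: [0.997, -0.072, 0.003, 0.0]
ft_force: [0.6, 0.1, -1.4]
finger_gap: 0.0395
t 15.88 at [0.4638 0.0015 0.0185] yaw -0.144 z [ 0.005 -0.001 -1.   ] gap 0.0395 F [ 0.6  0.1 -1.4] j7 -0.39
  tool delta [ 0.0096  0.2064 -0.1514]
  turn about tool z 0.006
  level turn (tool) [ 0.    -0.005  0.   ]
```

Gripped by the long sides (39.5 mm). Lift and carry over the pad.

```bash
python3 -m creep '[{"delta_pos":[0,0,-0.01],"rotation":[0,-0.004,0],"fingers":0.03},{"delta_pos":[0,0,-0.02],"rotation":[0,0,0],"fingers":0.03},{"delta_pos":[0,0,-0.025],"rotation":[0,0,0],"fingers":0.03},{"delta_pos":[0,0,-0.025],"rotation":[0,0,0],"fingers":0.03},{"delta_pos":[0,0,-0.02],"rotation":[0,0,0],"fingers":0.03},{"delta_pos":[0.001,0.02,-0.01],"rotation":[0,0,0],"fingers":0.03},{"delta_pos":[0.002,0.03,0],"rotation":[0,0,0],"fingers":0.03},{"delta_pos":[0.002,0.035,0],"rotation":[0,0,0],"fingers":0.03},{"delta_pos":[0.002,0.035,0],"rotation":[0,0,0],"fingers":0.03},{"delta_pos":[0.002,0.035,0],"rotation":[0,0,0],"fingers":0.03},{"delta_pos":[0.001,0.03,0],"rotation":[0,0,0],"fingers":0.03},{"delta_pos":[0,0.01,0],"rotation":[0,0,0],"fingers":0.03}]' 30
python3 -m creep '[{"delta_pos":[0,0,0],"rotation":[0,0,0],"fingers":0.03},{"delta_pos":[0,0,0],"rotation":[0,0,0],"fingers":0.03}]'
python3 - <<'E'
from h import *
go((.443,-.206,.0305),-.15); level()
f=cam('wrist'); cv2.imwrite('pics/w7.png',f['pixels'])
print(proj(f,[(.443,-.206,.02)]).round(), blob(f,(100,90,20),(130,255,255)))
# base & cheeks seen: loaf blob
print(blob(f,(0,120,40),(14,255,255),(220,150,420,420)))
E
```

```text
time: 16.88
position: [0.4449, -0.1964, 0.1336]
eef_rot: [0.998, -0.066, 0.0, 0.0]
ft_force: [-0.3, -0.2, -0.8]
finger_gap: 0.0394
time: 17.05
position: [0.4439, -0.1989, 0.1331]
eef_rot: [0.998, -0.069, -0.0, 0.0]
ft_force: [0.5, 0.5, -0.5]
finger_gap: 0.0395
t 17.05 at [ 0.4439 -0.1989  0.1331] yaw -0.138 z [-0.001 -0.    -1.   ] gap 0.0395 F [ 0.5  0.5 -0.5] j7 0.15
  tool delta [0.0002 0.0071 0.1026]
  turn about tool z 0.012
  level turn (tool) [0.    0.001 0.   ]
[[324. 246.]] (((327.0, 223.0), (30.0, 60.0), 90.0), 1677.0)
(((325.5, 321.5), (165.0, 111.0), 90.0), 16948.5)
```

View pics/w7.png

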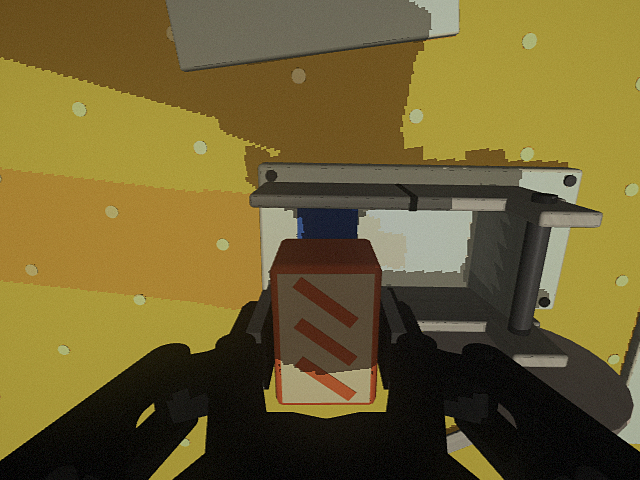

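Loaf hangs over the pad (pad columns 297–358, loaf 272–380), near cheek's top edge about v 321–332 at u 445, far cheek's about v 198–209 at u 475. Check the cross centring with these.

```bash
python3 - <<'E'
from h import *
f=cam('wrist'); ex=np.array([np.cos(-.15),np.sin(-.15)]); ey=np.array([-ex[1],ex[0]]); O=np.array([.502,-.213])
def g(p): d=p[:,:2]-O; return np.c_[d@ex,d@ey].round(4).tolist()
im=cv2.cvtColor(f["pixels"],cv2.COLOR_BGR2GRAY).astype(int)
for u,a,b in((475,160,215),(445,280,345)): 
    col=im[a:b,u-3:u+4].mean(1); print(u,[(a+i+1,int(d)) for i,d in enumerate(np.diff(col)) if abs(d)>12])
print("cheek tops",g(plane(f,[(475,199),(475,209),(445,321),(445,332)],.075)))
print("base +y edge corners",g(plane(f,[(262,165),(580,169)],.02)))
s=arm.read_state(); zt=s["position"][2]+.0135+.012-.0105+.0
zt=s["position"][2]-.0185+.044
print("loaf top z",zt,"guide xy",g(plane(f,[(275,273),(378,273),(376,404),(277,404)],zt)),"TCP",g(s["position"][None]))
print("pad corners",g(plane(f,[(297,212),(358,212),(297,238),(358,238)],.02)))
E
```

```text
475 [(166, -38), (168, 23), (169, 20), (185, -19), (186, -56), (198, 30), (199, 39), (200, 18), (201, 16), (209, -12), (211, -56)]
445 [(287, -40), (288, -34), (321, 30), (322, 33), (323, 23), (324, 22), (331, -24), (332, -73)]
cheek tops [[0.0252, 0.0448], [0.0259, 0.0391], [0.0166, -0.0321], [0.0174, -0.0398]]
base +y edge corners [[-0.1034, 0.0573], [0.1189, 0.0574]]
loaf top z 0.1586859327153198 guide xy [[-0.0763, 0.0324], [-0.0404, 0.0329], [-0.0381, -0.0223], [-0.077, -0.0228]] TCP [[-0.0594, 0.0064]]
pad corners [[-0.0793, 0.0241], [-0.0352, 0.0247], [-0.0795, 0.0045], [-0.0344, 0.0051]]
```

```bash
python3 -m creep '[{"delta_pos":[0.001,0.003,0.01],"rotation":[0,0,0.01],"fingers":0.03},{"delta_pos":[0,0,0.015],"rotation":[0,0,0],"fingers":0.03},{"delta_pos":[0,0,0.01],"rotation":[0,0,0],"fingers":0.03},{"delta_pos":[0,0,0],"rotation":[0,0,0],"fingers":0.03},{"delta_pos":[0,0,0],"rotation":[0,0,0],"fingers":0.03},{"delta_pos":[0,0,0],"rotation":[0,0,0],"fingers":0.03}]' 30
cat >> h.py <<'E'
def ing():
    ex=np.array([np.cos(-.15),np.sin(-.15)]); d=arm.read_state()["position"][:2]-np.array([.502,-.213]); print("  TCP in guide",(d@ex).round(4),(d@[-ex[1],ex[0]]).round(4))
E
python3 - <<'E'
from h import *
go((.445,-.2,.0305),-.15); level(); ing()
E
```

```text
time: 17.65
position: [0.4465, -0.1943, 0.0951]
eef_rot: [0.998, -0.068, -0.0, -0.001]
ft_force: [0.4, -0.1, -0.3]
finger_gap: 0.0396
t 17.65 at [ 0.4465 -0.1943  0.0951] yaw -0.137 z [-0.     0.001 -1.   ] gap 0.0396 F [ 0.4 -0.1 -0.3] j7 0.13
  tool delta [-0.0007  0.0059  0.0646]
  turn about tool z 0.013
  level turn (tool) [-0.001  0.001  0.   ]
  TCP in guide -0.0576 0.0102
```

```bash
python3 -m creep '[{"delta_pos":[-0.0005,0.006,0],"rotation":[0,0,0.01],"fingers":0.03},{"delta_pos":[0,0,0],"rotation":[0,0,0],"fingers":0.03},{"delta_pos":[0,0,0],"rotation":[0,0,0],"fingers":0.03},{"delta_pos":[0,0,0],"rotation":[0,0,0],"fingers":0.03}]' 30
python3 - <<'E'
from h import *
go((.445,-.2,.0305),-.15); level(); ing()
E
```

```text
time: 17.98
position: [0.446, -0.2009, 0.0965]
eef_rot: [0.997, -0.074, 0.001, -0.0]
ft_force: [-0.2, -0.5, -1.6]
finger_gap: 0.0399
t 17.98 at [ 0.446  -0.2009  0.0965] yaw -0.148 z [ 0.001  0.    -1.   ] gap 0.0399 F [-0.2 -0.5 -1.6] j7 0.13
  tool delta [-0.0012 -0.0007  0.066 ]
  turn about tool z 0.002
  level turn (tool) [-0.001 -0.001  0.   ]
  TCP in guide -0.0571 0.0036
```

Right on. Descend in small stages.

```bash
python3 -m creep '[{"delta_pos":[0,0,0.006],"rotation":[0,0,0],"fingers":0.03},{"delta_pos":[0,0,0.006],"rotation":[0,0,0],"fingers":0.03},{"delta_pos":[0,0,0.006],"rotation":[0,0,0],"fingers":0.03},{"delta_pos":[0,0,0],"rotation":[0,0,0],"fingers":0.03},{"delta_pos":[0,0,0],"rotation":[0,0,0],"fingers":0.03}]' 30
python3 - <<'E'
from h import *
go((.445,-.2,.0305),-.15); level(); ing()
E
```

```text
time: 18.4
position: [0.4462, -0.2012, 0.0769]
eef_rot: [0.997, -0.074, 0.001, -0.0]
ft_force: [0.1, -0.8, -0.6]
finger_gap: 0.0397
t 18.40 at [ 0.4462 -0.2012  0.0769] yaw -0.148 z [ 0.002  0.    -1.   ] gap 0.0397 F [ 0.1 -0.8 -0.6] j7 0.12
  tool delta [-0.0014 -0.001   0.0464]
  turn about tool z 0.002
  level turn (tool) [-0.    -0.002 -0.   ]
  TCP in guide -0.057 0.0033
```

```bash
python3 -m creep '[{"delta_pos":[-0.001,0,0.007],"rotation":[0,-0.001,0],"fingers":0.03},{"delta_pos":[0,0,0.007],"rotation":[0,0,0],"fingers":0.03},{"delta_pos":[0,0,0.007],"rotation":[0,0,0],"fingers":0.03},{"delta_pos":[0,0,0.007],"rotation":[0,0,0],"fingers":0.03},{"delta_pos":[0,0,0.005],"rotation":[0,0,0],"fingers":0.03},{"delta_pos":[0,0,0],"rotation":[0,0,0],"fingers":0.03},{"delta_pos":[0,0,0],"rotation":[0,0,0],"fingers":0.03}]' 30
python3 - <<'E'
from h import *
go((.445,-.2,.0305),-.15); level(); ing()
E
```

```text
time: 18.98
position: [0.4445, -0.2006, 0.0393]
eef_rot: [0.997, -0.074, -0.0, -0.001]
ft_force: [-0.1, -0.6, -1.0]
finger_gap: 0.0396
t 18.98 at [ 0.4445 -0.2006  0.0393] yaw -0.148 z [-0.001  0.001 -1.   ] gap 0.0396 F [-0.1 -0.6 -1. ] j7 0.09
  tool delta [ 0.0004 -0.0006  0.0088]
  turn about tool z 0.002
  level turn (tool) [-0.001  0.001 -0.   ]
  TCP in guide -0.0587 0.0037
```

```bash
python3 -m creep '[{"delta_pos":[0,0,0.004],"rotation":[0,0,0],"fingers":0.03},{"delta_pos":[0,0,0.003],"rotation":[0,0,0],"fingers":0.03},{"delta_pos":[0,0,0.002],"rotation":[0,0,0],"fingers":0.03},{"delta_pos":[0,0,0],"rotation":[0,0,0],"fingers":0.03},{"delta_pos":[0,0,0],"rotation":[0,0,0],"fingers":0.03}]' 30
python3 - <<'E'
from h import *
go((.445,-.2,.0305),-.15); level(); ing()
E
```

```text
time: 19.4
position: [0.4452, -0.2009, 0.0302]
eef_rot: [0.997, -0.074, 0.0, -0.0]
ft_force: [0.7, 0.7, -1.2]
finger_gap: 0.0397
t 19.40 at [ 0.4452 -0.2009  0.0302] yaw -0.148 z [ 0.001  0.    -1.   ] gap 0.0397 F [ 0.7  0.7 -1.2] j7 0.09
  tool delta [-0.0003 -0.0008 -0.0003]
  turn about tool z 0.002
  level turn (tool) [-0.001 -0.001  0.   ]
  TCP in guide -0.058 0.0035
```

```bash
python3 -m creep '[{"delta_pos":[0,0,0.001],"rotation":[0,0,0],"fingers":0.03},{"delta_pos":[0,0,0],"rotation":[0,0,0],"fingers":0.03}]' 30; python3 -m creep '[{"delta_pos":[0,0,0.001],"rotation":[0,0,0],"fingers":0.03},{"delta_pos":[0,0,0],"rotation":[0,0,0],"fingers":0.03}]' 30
```

```text
time: 19.57
position: [0.4454, -0.2009, 0.0305]
eef_rot: [0.997, -0.074, 0.0, 0.0]
ft_force: [-0.5, -0.8, -0.5]
finger_gap: 0.0397
time: 19.73
position: [0.4459, -0.2011, 0.0303]
eef_rot: [0.997, -0.074, 0.001, 0.0]
ft_force: [-0.5, 0.7, -0.5]
finger_gap: 0.0394
```

At the expected bed height; release and rise.

```bash
python3 -m creep '[{"delta_pos":[0,0,0],"rotation":[0,0,0],"fingers":0.07},{"delta_pos":[0,0,0],"rotation":[0,0,0],"fingers":0.07},{"delta_pos":[0,0,0],"rotation":[0,0,0],"fingers":0.07},{"delta_pos":[0,0,0],"rotation":[0,0,0],"fingers":0.07},{"delta_pos":[0,0,-0.01],"rotation":[0,0,0],"fingers":0.07},{"delta_pos":[0,0,-0.02],"rotation":[0,0,0],"fingers":0.07},{"delta_pos":[0,0,-0.03],"rotation":[0,0,0],"fingers":0.07},{"delta_pos":[0,0,-0.035],"rotation":[0,0,0],"fingers":0.07},{"delta_pos":[0,0,-0.04],"rotation":[0,0,0],"fingers":0.07},{"delta_pos":[0,0,-0.04],"rotation":[0,0,0],"fingers":0.07},{"delta_pos":[0,0.02,-0.03],"rotation":[0,0,0],"fingers":0.07},{"delta_pos":[0,0.03,0],"rotation":[0,0,0],"fingers":0.07}]' 30
python3 -m creep '[{"delta_pos":[0,0.02,0],"rotation":[0,0,0],"fingers":0.07},{"delta_pos":[0,0,0],"rotation":[0,0,0],"fingers":0.07},{"delta_pos":[0,0,0],"rotation":[0,0,0],"fingers":0.07}]' 30
python3 - <<'E'
from h import *
go((.445,-.2,.0305),-.15); ing()
f=cam("wrist"); cv2.imwrite("pics/w8.png",f["pixels"]); t=cam("top"); s=cam("scene")
ex=np.array([np.cos(-.15),np.sin(-.15),0]); ey=np.array([-ex[1],ex[0],0]); O=np.array([.502,-.213,0])+.0025*ey+.001*ex
def g(p): d=p-O; return np.c_[d@ex,d@ey].round(4)
for n,hi in(("orange",(14,255,255)),):
    u,v=proj(f,O-.06*ex+[0,0,.056])[0].astype(int)
    b=blob(f,(0,110,30),hi,(max(u-110,0),max(v-110,0),u+110,v+110)); P=g(plane(f,cv2.boxPoints(b[0]),.056)); print((u,v),b,P.tolist(),P.mean(0))
def pt(a,r,y): return O+(.055+r*np.sin(a))*ex+y*ey+[0,0,.085+r*np.cos(a)]
A=np.linspace(-.3,.6,901)
def ang(n,f,uv,r,y):
    e=[np.linalg.norm(proj(f,pt(a,r,y))[0]-uv) for a in A]; i=int(np.argmin(e)); print(n,np.round(uv,1),"angle %.3f miss %.1f"%(A[i],e[i]))
def dark(n,f,c,h,lo,hi):
    u,v=np.array(c,int); q=blob(f,lo,hi,(u-h,v-h,u+h,v+h)); print(q)
    return q[0][0] if q else None
for k,F in(("wrist",f),("top",t),("scene",s)):
    for n,r,y,lo,hi in(("knob",.13,-.085,(0,0,0),(180,255,50)),("tab",.076,-.07,(0,150,45),(9,255,255))):
        c=proj(F,pt(.157,r,y))[0]; h=(55 if n=="knob" else 40) if k=="wrist" else 10
        if not(0<c[0]<640 and 0<c[1]<480): print(k,n,"out",c); continue
        uv=dark(n,F,c,h,lo,hi)
        if uv: ang(k+" "+n,F,np.array(uv),r,y)
E
```

```text
time: 20.73
position: [0.4378, -0.2439, 0.2476]
eef_rot: [0.998, -0.068, -0.0, -0.002]
ft_force: [0.8, -0.7, -0.4]
finger_gap: 0.07
time: 20.98
position: [0.4343, -0.2701, 0.2534]
eef_rot: [0.997, -0.071, 0.003, 0.001]
ft_force: [0.2, 0.8, -0.4]
finger_gap: 0.0698
t 20.98 at [ 0.4343 -0.2701  0.2534] yaw -0.142 z [ 0.006 -0.002 -1.   ] gap 0.0698 F [ 0.2  0.8 -0.4] j7 0.31
  tool delta [-0.0007 -0.0712  0.2228]
  turn about tool z 0.008
  TCP in guide -0.0584 -0.0666
(np.int64(322), np.int64(137)) (((326.5, 136.0), (68.0, 43.0), 90.0), 2833.5) [[-0.0759, 0.0303], [-0.0379, 0.0306], [-0.0364, -0.0287], [-0.0764, -0.0289]] [-0.05665   0.000825]
(((550.5, 300.5), (109.0, 87.0), 90.0), 4657.5)
wrist knob [550.5 300.5] angle 0.098 miss 2.0
(((512.5455322265625, 252.6339569091797), (15.977885246276855, 25.596153259277344), 3.012787342071533), 253.5)
wrist tab [512.5 252.6] angle 0.221 miss 6.0
(((438.26873779296875, 245.99708557128906), (11.93648910522461, 18.474946975708008), 81.25383758544922), 115.5)
top knob [438.3 246. ] angle 0.123 miss 1.9
(((430.5, 248.5), (3.0, 5.0), 90.0), 5.0)
top tab [430.5 248.5] angle 0.140 miss 1.5
(((158.0, 219.0), (12.0, 14.0), 90.0), 132.0)
scene knob [158. 219.] angle 0.176 miss 0.0
(((170.67568969726562, 236.5540771484375), (8.219949722290039, 7.726752281188965), 80.53767395019531), 48.5)
scene tab [170.7 236.6] angle 0.159 miss 0.0
```

```bash
python3 -c "
from h import *
t=cam('top'); a=cv2.cvtColor(cv2.imread('pics/top0.png'),6).astype(int); b=cv2.cvtColor(t['pixels'],6).astype(int)
for n,(u,v,h) in dict(full=(321,228,18),empty=(294,185,18),card=(346,188,14),jar=(174,228,18),spreader=(461,265,30),cups=(473,224,14)).items():
    A,B=[x[v-h:v+h,u-h:u+h].astype(np.float32) for x in(a,b)]; print(n,np.round(cv2.phaseCorrelate(A,B),2))
print(arm.read_state()['qvel'].round(3)); arm.job_done()"
```

```text
Traceback (most recent call last):
ValueError: setting an array element with a sequence. The requested array has an inhomogeneous shape after 1 dimensions. The detected shape was (2,) + inhomogeneous part.
```

```bash
python3 -c "
from h import *
t=cam('top'); a=cv2.cvtColor(cv2.imread('pics/top0.png'),6).astype(int); b=cv2.cvtColor(t['pixels'],6).astype(int)
for n,(u,v,h) in dict(full=(321,228,18),empty=(294,185,18),card=(346,188,14),jar=(174,228,18),spreader=(461,265,30),cups=(473,224,14)).items():
    A,B=[x[v-h:v+h,u-h:u+h].astype(np.float32) for x in(a,b)]; print(n,cv2.phaseCorrelate(A,B))
print(arm.read_state()['qvel'].round(3)); arm.job_done()"
```

```text
full ((-0.07680101730791478, 0.04368585853306328), 0.9779581093677768)
empty ((-0.01922112123216735, 0.07464545709822801), 0.9856877828269829)
card ((0.02381600957301977, -0.010832830160936169), 0.9882596850395202)
jar ((0.07455589830138365, -0.020299134126517515), 0.9994105770264143)
spreader ((0.44676910129800973, 0.047476387426520716), 0.1993481641345554)
cups ((0.03552698424780054, -0.061525190736400504), 1.002959872086843)
[ 0.     0.002  0.001 -0.001  0.003 -0.002  0.002]
the job is handed in; nothing more can be done
```

I set the stop lever at the red tab and let go. Then I moved the loaf from the cradle to the board, gripped it again by its long sides, and placed it on the blue pad. The job was handed in at about 21 s of robot time, and no verdict was reported.

**Loaf:** the last wrist-camera measurement puts it about 3 mm along and 1 mm across from the pad's centre. It lies crosswise, and its cream face measured about 59 × 39 mm, so it is flat. I released it at the bed height worked out from the grip. Two further 1 mm nudges did not lower it, but the wrist force showed no clear rise, so contact with the bed was not confirmed by force.

**Lever:** the scene camera gave 0.176 rad for the lever and 0.159 for the tab. The wrist picture taken just after setting gave about 0.165 and 0.155, with the lever's value adjusted by eye. The allowed difference is 0.08. Some readings disagreed:
- **Final wrist picture:** it gave 0.098 for the lever and 0.221 for the tab. I discounted it because the knob had merged with other dark areas and the tab was partly hidden.
- **Top camera:** it gave 0.123 and 0.140 at the end. An earlier reading of 0.088 for the lever had merged with the shaft or its shadow, so I ignored it.

**Other things on the table:** five of the six show no shift in the top view (under 0.1 pixel). The spreader's check was weak (score 0.2, reading 0.4 pixel, about 1 mm), probably because the changed shadow fell on it. The gripper never went down near it.

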